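Offset lever held over its pin fixture

TASK

Get the fixture ready and bring up the casting: first swing the fixture's yellow end stop up until it stands upright, square to the base board. Then pick up the green cast lever by its balance point (it is much heavier at the hub end) and hold it level over the fixture, hub straight above the thick pin and small eye straight above the thin pin, about 50 mm above the pin tops and touching nothing but the gripper. Finish while holding it there, leave the stop upright, and do not disturb the tape measure, brass bar and screwdriver.

Things in the scene. Friction and masses are not known exactly. Their poses are not given: they have to be found in the camera images.
- jig: Fixture fixed to the table: plywood board 250 x 96 mm, 12 mm thick. Origin: centre of its underside; x runs along the board from the hinge end to the thin-pin end, y across, z up. At the hinge end (x = -121 to -101 mm) a dark steel hinge post 84 mm wide, top 30 mm above the table (the two hinge ears to 47 mm).
- hub_pin (a point): Centre of the top of the thick steel pin (18 mm diameter), at x = -53 mm of the board, 34 mm above the table.
- eye_pin (a point): Centre of the top of the thin steel pin (11 mm diameter), at x = +97 mm of the board, 34 mm above the table, 150 mm from the thick pin.
- flap_hinge (a point): Middle of the end stop's hinge line, at x = -108 mm of the board and 40 mm above the table; the hinge line runs along the board's y. The end stop is a yellow plate 90 mm wide and 6 mm thick that reaches 75 mm from the hinge line.
- flap_edge (a point): Middle of the end stop's free edge, 75 mm from the hinge line, mid-thickness.
- flap (a joint): Angle of the yellow end stop: 0 = flat over the thick pin (towards the board's +x), 1.571 = upright, 2.1 = leaning outwards, its limit. Starts at 0.6 to 1.0. Stiff hinge: it stays where left and takes 0.12 to 0.16 N m to turn; closed fingertips can push it by the edge or face that looks to the pins, rising along the edge's arc (a level push can jam).
- lever: Green cast lever, about 0.6 kg (varies), lying flat. Origin: centre of the hub's underside; x along the arm to the eye, z up. Hub 48 mm diameter, 34 mm high, 22 mm bore. Arm: bar 14 mm wide from x = 22 to 138 mm, its underside 6 mm and top 26 mm above the lever's underside. The balance point is on the arm, 48 mm from the hub's centre.
- lever_eye (a point): Centre of the underside of the lever's eye (28 mm diameter, 28 mm high, 14 mm bore), 150 mm from the hub's centre along the arm.
- tape_measure: Bystander: yellow and black tape measure, 37 x 89 x 66 mm, origin at the centre of its underside.
- setup_bar: Bystander: brass bar 18 x 76 x 18 mm, origin at the centre of its underside.
- screwdriver: Bystander: red and black screwdriver, 219 mm long, origin at the centre of its underside.
Mind the look-alikes: they are no part of the job. There is more than one size of the lever; the job needs the larger.

How it is judged:
By the outcome, as a careful person would: the job done as asked, in the order asked, and still so for the second after the job is handed in, while the arm keeps its last pose, push and grip.
It also fails if it takes over 64 s, if anything falls off the work surface, if the arm or the gripper's body presses on something with over 40 N, if the wrist force passes 120 N, or if a joint passes its speed limit or range.

ROBOT

A 6-joint arm with a two-finger parallel gripper is mounted at the origin on a cart in front of the work surface, level with it; the furniture and walls round the work are solid. World frame = base frame: x ahead of the robot, y to its left, z up, the work surface at z = 0. Lengths are in m, angles in degrees, forces in N, time in s.
With the tool pointing down it reaches from about 0.4 to 0.825 m from the base axis. Payload 7 kg.
Tool frame: the origin (TCP) lies between the finger pads, 19 mm behind the fingertips; this is the grasp point; z points along the fingers, y is the line along which they close (so a half turn about z gives the same grasp; the last joint's range is limited). The gripper opens to 88 mm and grips with 3 to 60 N. Pads are 19 mm wide; open, the fingers measure 130 mm over their backs; the gripper's body (78 mm by 193 mm) begins 47 mm behind the grasp point.
Start: joints at [81.137, 20.546, 0.682, 0, -70.136, -16.507], TCP at [0.289, 0.61, 0.245] pointing down, gripper open.
Joint ranges: [-176.03, 176.03], [-82.01, 121.73], [-58.28, 71.71], [-173.87, 95.51], [-174.79, -0.11], [-173.66, 173.66]. Speed limits (degrees/s): [136.94, 136.94, 172.46, 180, 180, 180].

INTERFACE

Orientations are given as a 3x3 rotation matrix whose columns are the frame's x, y, z axes.
In Python, from rig import robot gives the robot as it stands. Calls block until the motion is done:
- robot.goto(position, orientation): joint-space move of the TCP to a pose.
- robot.servo_line(position, ori=None, speed=0.15): straight line of the TCP; ori=None keeps the orientation; speed is the mean speed in m/s.
- robot.movej(angles): joint-space move.
- robot.move_gripper(opening): opening from 0.0 (shut) to 1.0 (fully open); the grip force is fixed at half the most; returns when the fingers have stopped.
- robot.dwell(seconds).
- robot.ik(position, orientation): joint angles nearest the present ones, or None.
- robot.grab_frame(name): name is "side" or "top" or "wrist"; returns (picture, depth): 400x640x3 uint8, red, green, blue; 400x640 float32, m along the optical axis (not along the pixel's ray), 0 where there is no reading.
- robot.camera_info(name): a dict with "vfov" (degrees; the focal length in pixels is half the picture's height over the tangent of half this angle, whatever the lens; pixels are square), "cx", "cy" (the principal point, pixels), "view" (4x4, takes a point from world to camera coordinates); the wrist camera has in their place "T_tool_cam" (4x4, takes a point from camera to tool coordinates, whose origin is the TCP and whose axes are the flange's). Camera axes: x right, y down, z forward; pixel columns grow to the right and rows downward; lengths in m; the calibration is good to about 2 mm. A picture is of the moment at which its call begins: read the wrist's pose just before it. camera_info takes no time and is no camera call.
A pose or a line that the arm cannot do raises robot.Unreachable and nothing moves.
- robot.job_done(): hands the job in; it is judged then, once.
Readings, each from a call of its own:
- robot.read_t(): time.
- robot.read_qpos(): joint angles.
- robot.read_qvel(): joint speeds.
- robot.read_effort(): joint torques, N m.
- robot.read_position(): TCP position.
- robot.read_tcp_rot(): TCP orientation.
- robot.read_force(): force on the tool from outside, world axes, zero at the start.
- robot.read_ft_torque(): the same for the moment, N m.
- robot.read_grip_width(): opening from 0.0 (shut) to 1.0 (fully open).
- robot.read_finger_force(): force on a finger pad.
Only numpy, scipy, OpenCV 4.12 (cv2) and the standard library are available. Lean on these libraries where they do the work, as an engineer would, in place of code of your own. Each camera call takes 0.05 s, during which the arm holds its last target. There are 200 camera calls.

## Working session

There is one attempt and no reset: what is moved stays moved. The work goes in short steps, each a Python script; the robot and the scene stay as the last script left them, time stands still between calls to the robot, and variables do not carry over. Pictures are saved under pics/ and viewed, at most 10 in all, crops included, and the job is handed in when it is done.

```bash
ls; mkdir -p pics
python3 - <<'E'
from rig import robot
import cv2,numpy as np
for n in("top","side"):
    im,d=robot.grab_frame(n); cv2.imwrite(f"pics/{n}0.png",im[:,:,::-1]); np.savez(f"{n}0.npz",im=im,d=d)
    print(n,robot.camera_info(n))
print(robot.camera_info("wrist"),robot.read_t(),robot.read_tcp_rot())
E
```

```text
pics
top {'vfov': 49.87372057614037, 'cx': 314.9637619631431, 'cy': 197.82969297858835, 'view': array([[ 0.07355188, -0.99728335,  0.00400457, -0.19891657],
       [-0.93056642, -0.07007433, -0.3593546 ,  0.46899831],
       [ 0.35865898,  0.02270469, -0.9331925 ,  1.44642446],
       [ 0.        ,  0.        ,  0.        ,  1.        ]])}
side {'vfov': 55.20254824605182, 'cx': 321.14170288104816, 'cy': 200.2336999287321, 'view': array([[ 0.86858565, -0.49520025,  0.01832173, -0.50512009],
       [-0.29345882, -0.54381847, -0.78622096,  0.10772518],
       [ 0.3993005 ,  0.67752357, -0.6176738 ,  1.14287108],
       [ 0.        ,  0.        ,  0.        ,  1.        ]])}
{'vfov': 65.11089153561414, 'cx': 318.6445533102981, 'cy': 201.99444291584788, 'T_tool_cam': array([[ 5.02507459e-04, -9.59292465e-01, -2.82414082e-01,
         7.71665172e-02],
       [ 9.99999748e-01,  3.40564777e-04,  6.22511834e-04,
         8.04978951e-06],
       [-5.00990623e-04, -2.82414324e-01,  9.59292395e-01,
        -1.39045339e-01],
       [ 0.00000000e+00,  0.00000000e+00,  0.00000000e+00,
         1.00000000e+00]])} 0.1 [[ 9.03522844e-01 -4.28539653e-01 -4.85179074e-04]
 [-4.28539901e-01 -9.03521812e-01 -1.37389193e-03]
 [ 1.50397293e-04  1.44926133e-03 -9.99998939e-01]]
```

View pics/top0.png

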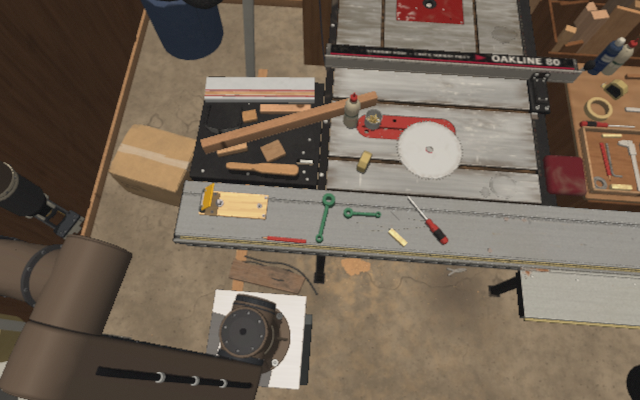

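View pics/side0.png

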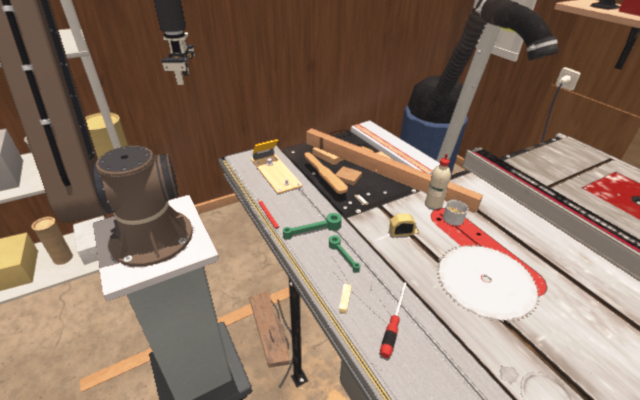

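The top view shows the jig at (235,205) with its yellow flap at (207,198). There are two green levers, one at (328,200)-(320,238) and a smaller one at (348,213)-(378,214). The brass bar is at (398,237), the screwdriver at (430,220) and the tape measure at (364,160). I'll measure the levers and the jig, then confirm in a crop.

```bash
cat > h.py <<'E'
import numpy as np,cv2
from rig import robot
def cam(n,pose=None):
    c=robot.camera_info(n); f=200/np.tan(np.radians(c['vfov']/2))
    if n=='wrist':
        T=np.eye(4);T[:3,:3]=pose[1];T[:3,3]=pose[0]; M=T@c['T_tool_cam']
    else: M=np.linalg.inv(c['view'])
    return f,c['cx'],c['cy'],M
def cloud(n,d,pose=None):
    f,cx,cy,M=cam(n,pose); v,u=np.mgrid[:400,:640]
    P=np.dstack([(u-cx)/f*d,(v-cy)/f*d,d])@M[:3,:3].T+M[:3,3]
    P[d==0]=np.nan; return P
def proj(n,p,pose=None):
    f,cx,cy,M=cam(n,pose); q=np.linalg.inv(M)@np.r_[p,1]; return f*q[0]/q[2]+cx,f*q[1]/q[2]+cy
def down(yaw): # tool z down, tool y axis along world angle yaw (deg)
    a=np.radians(yaw); y=np.array([np.cos(a),np.sin(a),0]); z=np.array([0,0,-1.]); return np.column_stack([np.cross(y,z),y,z])
def pose(): return np.array(robot.read_position()),np.array(robot.read_tcp_rot())
E
python3 - <<'E'
from h import *
z=np.load('top0.npz');im,d=z['im'],z['d'];P=cloud('top',d)
cv2.imwrite('pics/c1.png',cv2.resize(im[175:255,175:385,::-1],None,fx=3.8,fy=3.8,interpolation=cv2.INTER_CUBIC))
hsv=cv2.cvtColor(im,cv2.COLOR_RGB2HSV)
def blobs(m,name):
    n,l,s,c=cv2.connectedComponentsWithStats(m.astype(np.uint8))
    for i in range(1,n):
        if s[i,4]<40: continue
        q=P[l==i];q=q[~np.isnan(q[:,0])]
        r=cv2.minAreaRect(q[:,:2].astype(np.float32)*1000)
        print(name,c[i].round(),s[i,4],np.median(q,0).round(3),q[:,2].max().round(3),np.round(r[0]),np.round(r[1]),round(r[2],1))
roi=np.zeros(im.shape[:2],bool);roi[175:260,170:470]=1
h,s,v=hsv[...,0],hsv[...,1],hsv[...,2]
blobs(roi&(h>60)&(h<90)&(s>100),'green')
blobs(roi&(h>12)&(h<35)&(s>70),'yel')
print('sat yellow');blobs(roi&(h>15)&(h<35)&(s>190),'flap')
for u,w in[(300,205),(350,230),(185,230)]: print(P[w,u].round(3))
E
```

```text
green [326. 210.] 123 [ 0.478 -0.201  0.029] 0.042 [ 442. -206.] [ 39. 163.] 85.0
yel [212. 237.] 2065 [ 0.486  0.487 -0.857] 0.004 [487. 293.] [965. 419.] 65.0
yel [233. 204.] 1567 [0.459 0.139 0.013] 0.106 [463. 132.] [239. 135.] 79.6
yel [397. 237.] 129 [ 0.381 -0.469  0.017] 0.025 [ 383. -471.] [76. 28.] 41.6
yel [325. 247.] 888 [ 0.328 -0.212 -0.005] 0.009 [ 328. -206.] [1057.   16.] 89.9
yel [343. 258.] 114 [ 0.496 -0.314 -0.859] -0.071 [ 469. -323.] [184. 254.] 48.1
sat yellow
flap [208. 196.] 154 [0.46  0.219 0.087] 0.105 [461. 222.] [38. 84.] 88.6
[ 0.483 -0.107 -0.   ]
[ 0.397 -0.299  0.006]
[0.352 0.303 0.006]
```

View pics/c1.png

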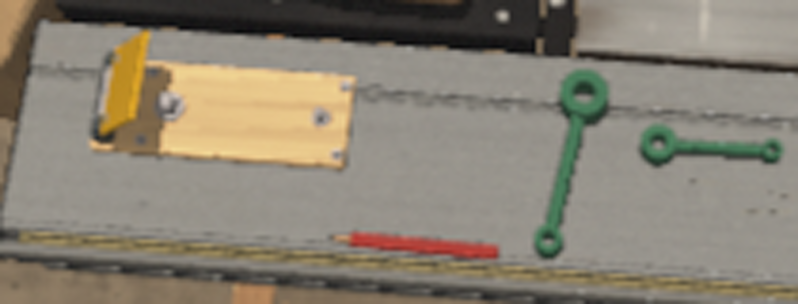

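Three objects could be confused. The left green lever runs from hub (328,200) to eye (319,238). The right one, (348,213)-(378,214), is visibly smaller, and the red pencil is irrelevant. The left lever is the larger, so it is the one to use; I'll check its 150 mm span. The pins are at about (220,203) and (259,206). Next I'll take wrist views over the jig and the lever.

```bash
cat >> h.py <<'E'
def ray(n,u,v,z,pose=None):
    f,cx,cy,M=cam(n,pose); r=M[:3,:3]@np.array([(u-cx)/f,(v-cy)/f,1]); o=M[:3,3]; return o+r*(z-o[2])/r[2]
E
python3 - <<'E'
from h import *
R=lambda u,v,z:ray('top',u,v,z)
hub,eye=R(328.4,200,.034),R(319.2,238.4,.028); hp,ep=R(220.3,202.6,.034),R(259.2,205.8,.034)
s1,s2=R(348.6,212.8,.03),R(378,214.4,.03)
for a,b in((hub,eye),(hp,ep),(s1,s2)): print(a.round(3),b.round(3),np.linalg.norm((a-b)[:2]).round(3))
def look(p,name):
    robot.goto(p,down(180)); ps=pose(); im,d=robot.grab_frame('wrist')
    np.savez(name,im=im,d=d,p=ps[0],R=ps[1]); cv2.imwrite(f'pics/{name}.png',im[:,:,::-1]); print(ps[0].round(4),robot.read_qpos(),robot.read_t())
m=(hp+ep)/2; look([m[0],m[1]+.01,.24],'wj')
m=(hub+eye)/2; look([m[0],m[1],.22],'wl')
E
```

```text
[ 0.498 -0.212  0.034] [ 0.351 -0.189  0.028] 0.149
[0.458 0.184 0.034] [0.456 0.04  0.034] 0.144
[ 0.455 -0.289  0.03 ] [ 0.457 -0.397  0.03 ] 0.108
[0.4575 0.1225 0.24  ] [ 3.88911188e+01  1.46270472e+00 -2.42371642e+01 -1.32709644e-04
 -6.43071981e+01 -3.88116019e+01] 2.025
[ 0.4252 -0.1999  0.2201] [-1.06237292e+00  2.00644567e+00 -2.64163236e+01 -3.13611114e-04
 -6.15530525e+01  1.12849662e+00] 3.3083
```

View pics/wj.png

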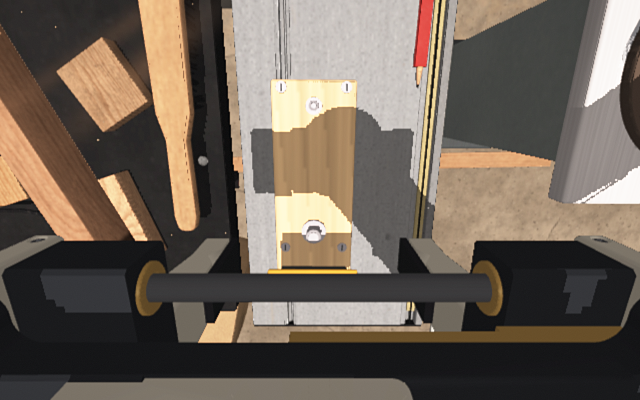

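View pics/wl.png

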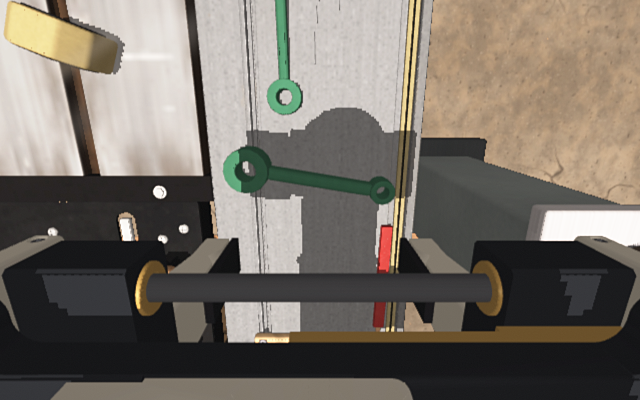

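The wrist jig view shows the thin pin top at (314,104), the thick pin at (314,230) and the flap's yellow edge at row ~271, columns 268-357. The lever view shows the large hub at (247,169) and the eye at (382,190); the small lever is at the top, around (284,97). The top-camera span of 149 mm against 108 mm confirms the larger lever.

Run:
```python
from h import *
z=np.load('wj.npz');ps=(z['p'],z['R']);P=cloud('wrist',z['d'],ps)
for c,r in((314,104),(314,230)):
    W=P[r-20:r+20,c-20:c+20];m=(W[...,2]>.028)&(W[...,2]<.05)
    print('pin',m.sum(),W[m].mean(0).round(4),W[m].min(0).round(4),W[m].max(0).round(4),ray('wrist',c,r,.034,ps).round(4))
# board corners in px -> z=.012
for c,r in((271,80),(356,80)): print('corner',ray('wrist',c,r,.012,ps).round(4),P[r+4,c+(4 if c<300 else -4)].round(4))
hsv=cv2.cvtColor(z['im'],cv2.COLOR_RGB2HSV)
m=(hsv[...,1]>200)&(abs(hsv[...,0].astype(int)-23)<8)&(P[...,2]>.06)&(P[...,2]<.13);q=P[m]
print('flap',len(q),np.percentile(q,[2,50,98],axis=0).round(4).tolist())
t=np.load('top0.npz');Q=cloud('top',t['d']);hs=cv2.cvtColor(t['im'],cv2.COLOR_RGB2HSV)
m=(hs[...,1]>190)&(abs(hs[...,0].astype(int)-25)<10)&(Q[...,2]>.05)&(Q[...,2]<.13);q=Q[m];q=q[(abs(q[:,1]-.22)<.06)]
z0=np.linspace(.05,.11,7)
for a,b in zip(z0,z0[1:]):
    s=q[(q[:,2]>=a)&(q[:,2]<b)]
    if len(s): print('top flap z',s[:,2].mean().round(4),'y',s[:,1].mean().round(4),'x',s[:,0].min().round(3),s[:,0].max().round(3),len(s))
z=np.load('wl.npz');ps=(z['p'],z['R']);P=cloud('wrist',z['d'],ps)
hsv=cv2.cvtColor(z['im'],cv2.COLOR_RGB2HSV)
g=(hsv[...,0]>60)&(hsv[...,0]<90)&(hsv[...,1]>100)
n,l,s,c=cv2.connectedComponentsWithStats(g.astype(np.uint8));i=l[169,232];print('lever px',s[i])
m=l==i;q=P[m]
for nm,sel in(('hub',(abs(q[:,2]-.034)<.0025)),('eye',(abs(q[:,2]-.028)<.0012)),('arm',abs(q[:,2]-.026)<.004)):
    w=q[sel]; 
    if nm=='eye': w=w[w[:,0]<.39]
    if nm=='arm': w=w[(w[:,0]<.465)&(w[:,0]>.38)]
    cen,rad=cv2.minEnclosingCircle(w[:,:2].astype(np.float32)); r=cv2.minAreaRect(w[:,:2].astype(np.float32)*1000); print(nm,len(w),np.round(cen,4),round(rad,4),np.round(r[0]),np.round(r[1]),r[2],np.median(w[:,2]).round(4))
print(ray('wrist',247,169,.034,ps),ray('wrist',382,190,.028,ps))
```

```text
pin 84 [0.4644 0.0405 0.0324] [0.459  0.0357 0.0283] [0.4696 0.0459 0.035 ] [0.4632 0.0398 0.034 ]
pin 171 [0.4649 0.1891 0.0324] [0.4564 0.1812 0.0281] [0.4732 0.1987 0.036 ] [0.4635 0.1816 0.034 ]
corner [0.5105 0.0144 0.012 ] [0.5064 0.0185 0.0115]
corner [0.4174 0.0142 0.012 ] [0.4215 0.0182 0.0103]Traceback (most recent call last):
  File "<stdin>", line 10, in <module>
    return _quantile_unchecked(
        a, q, axis, out, overwrite_input, method, keepdims, weights)
    return _ureduce(a,
                    func=_quantile_ureduce_func,
    ...<5 lines>...
                    overwrite_input=overwrite_input,
                    method=method)
    r = func(a, **kwargs)
    result = _quantile(arr,
                       quantiles=q,
    ...<2 lines>...
                       out=out,
                       weights=wgt)
    slices_having_nans = np.isnan(arr[-1, ...])
                                  ~~~^^^^^^^^^
IndexError: index -1 is out of bounds for axis 0 with size 0
```

Run:
```python
from h import *
z=np.load('wj.npz');ps=(z['p'],z['R']);P=cloud('wrist',z['d'],ps)
for c in (290,313,340): print([(r,P[r,c].round(3).tolist(),z['im'][r,c].tolist()) for r in range(262,275,2)])
t=np.load('top0.npz');Q=cloud('top',t['d']);hs=cv2.cvtColor(t['im'],cv2.COLOR_RGB2HSV)
m=(hs[...,1]>190)&(abs(hs[...,0].astype(int)-25)<10)&(Q[...,2]>.05)&(Q[...,2]<.13);q=Q[m];q=q[(abs(q[:,1]-.22)<.06)]
z0=np.linspace(.05,.11,7)
for a,b in zip(z0,z0[1:]):
    s=q[(q[:,2]>=a)&(q[:,2]<b)]
    if len(s): print('top flap z',s[:,2].mean().round(4),'y',s[:,1].mean().round(4),'x',s[:,0].min().round(3),s[:,0].max().round(3),len(s))
z=np.load('wl.npz');ps=(z['p'],z['R']);P=cloud('wrist',z['d'],ps)
hsv=cv2.cvtColor(z['im'],cv2.COLOR_RGB2HSV)
g=(hsv[...,0]>60)&(hsv[...,0]<90)&(hsv[...,1]>100)
n,l,s,c=cv2.connectedComponentsWithStats(g.astype(np.uint8));i=l[169,232];print('lever px',s[i])
q=P[l==i];q=q[~np.isnan(q[:,0])]
for nm,sel in(('hub',(abs(q[:,2]-.034)<.0025)),('eye',(abs(q[:,2]-.028)<.002)&(q[:,0]<.37)),('arm',(abs(q[:,2]-.026)<.003)&(q[:,0]<.465)&(q[:,0]>.38))):
    w=q[sel]
    if len(w)<5: print(nm,len(w));continue
    cen,rad=cv2.minEnclosingCircle(w[:,:2].astype(np.float32)); r=cv2.minAreaRect(w[:,:2].astype(np.float32)*1000); print(nm,len(w),np.round(cen,4),round(rad,4),np.round(r[0]),np.round(r[1]),r[2],np.median(w[:,2]).round(4))
print(ray('wrist',247,169,.034,ps),ray('wrist',382,190,.028,ps))
```

```text
[(262, [0.495, 0.235, 0.012], [172, 139, 98]), (264, [0.495, 0.238, 0.011], [177, 142, 102]), (266, [0.495, 0.238, 0.016], [75, 64, 53]), (268, [nan, nan, nan], [56, 45, 32]), (270, [0.487, 0.198, 0.099], [243, 184, 65]), (272, [0.487, 0.201, 0.099], [255, 212, 80]), (274, [0.466, 0.09, 0.3], [55, 47, 45])]
[(262, [0.465, 0.235, 0.011], [163, 132, 94]), (264, [0.465, 0.237, 0.013], [168, 135, 97]), (266, [0.465, 0.238, 0.016], [95, 79, 61]), (268, [0.465, 0.239, 0.02], [42, 37, 31]), (270, [0.464, 0.199, 0.098], [247, 188, 67]), (272, [0.464, 0.2, 0.1], [255, 219, 82]), (274, [0.46, 0.09, 0.3], [57, 47, 45])]
[(262, [0.43, 0.235, 0.011], [168, 136, 96]), (264, [0.43, 0.239, 0.009], [172, 139, 99]), (266, [0.43, 0.239, 0.015], [99, 81, 62]), (268, [0.431, 0.238, 0.021], [41, 36, 32]), (270, [0.437, 0.199, 0.098], [243, 181, 64]), (272, [0.437, 0.201, 0.099], [255, 217, 82]), (274, [0.452, 0.09, 0.301], [55, 46, 44])]
top flap z 0.0566 y 0.2395 x 0.421 0.468 7
top flap z 0.0663 y 0.2339 x 0.421 0.5 20
top flap z 0.0745 y 0.2277 x 0.423 0.499 28
top flap z 0.0851 y 0.2195 x 0.42 0.503 29
top flap z 0.0956 y 0.2101 x 0.419 0.5 46
top flap z 0.1023 y 0.2054 x 0.43 0.503 22
lever px [ 224  147  171   57 3180]
hub 1126 [ 0.5036 -0.2152] 0.0237 [ 503. -215.] [45. 45.] 89.58956146240234 0.0334
eye 308 [ 0.3566 -0.191 ] 0.0134 [ 357. -191.] [25. 26.] 45.39948654174805 0.0274
arm 885 [ 0.4224 -0.2016] 0.044 [ 422. -202.] [13. 87.] 80.48164367675781 0.0252
[ 0.50104938 -0.2171011   0.034     ] [ 0.35682387 -0.19302086  0.028     ]
```

Checks pass. The pins are 150 mm apart (0.464, 0.041 / 0.191), and the hinge is at y≈0.246. The flap edge at y 0.199, z 0.099 gives θ≈0.9, inside the stated range. Now I'll push the flap up along its arc.

```bash
cat >> h.py <<'E'
HY,HZ,HX=.246,.040,.4645
def arc(th,w): return [HX,HY-.075*np.cos(th)-.003*np.sin(th)-w,HZ+.075*np.sin(th)-.003*np.cos(th)]
E
python3 - <<'E'
from h import *
robot.move_gripper(0.0)
w=.0105
robot.goto([HX,.155,.25],down(180))
p=arc(.85,w); robot.servo_line([HX,p[1]-.015,p[2]],speed=.15)
f0=np.array(robot.read_force())
for th in np.linspace(.85,1.54,8):
    robot.servo_line(arc(th,w),speed=.06); print(round(th,2),(np.array(robot.read_force())-f0).round(2),np.round(robot.read_position(),4))
im,d=robot.grab_frame('side');np.savez('s1',im=im,d=d)
a,b=proj('side',[HX,HY,.08]); a,b=int(a),int(b);print(a,b)
cv2.imwrite('pics/s1.png',cv2.resize(im[b-50:b+50,a-60:a+60,::-1],None,fx=5,fy=5,interpolation=cv2.INTER_CUBIC))
print(robot.read_t())
E
```

```text
0.85 [ 0.74 -1.22  0.17] [0.4645 0.1843 0.0946]
0.95 [ 0.35 -0.89 -0.13] [0.4646 0.1895 0.0995]
1.05 [-0.18 -0.91 -0.22] [0.4647 0.1958 0.1037]
1.15 [ 0.53 -1.12  0.13] [0.4647 0.2023 0.1072]
1.24 [ 0.   -0.49 -0.42] [0.4646 0.2091 0.1102]
1.34 [ 0.88 -0.58 -0.51] [0.4646 0.2161 0.1125]
1.44 [0.73 0.81 0.34] [0.4646 0.2234 0.1141]
1.54 [ 0.94 -0.16  0.33] [0.4646 0.2307 0.1149]
262 140
9.65
```

View pics/s1.png

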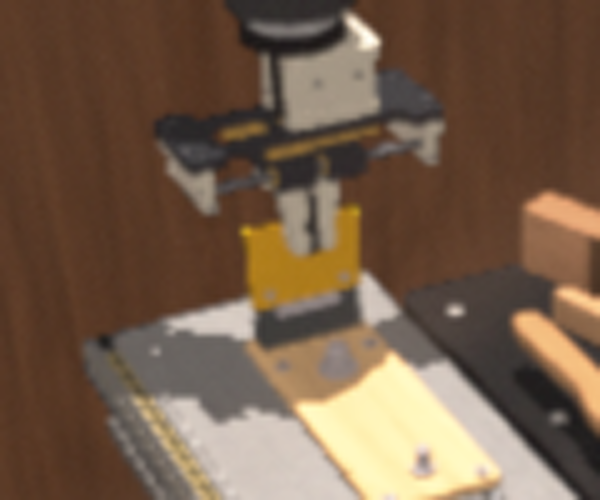

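The flap looks near upright in the crop, with the fingers on its pin-facing side. I'll back off and fit its face plane from depth.

```bash
cat >> h.py <<'E'
def flap(n,ps=None):
    im,d=robot.grab_frame(n); Q=cloud(n,d,ps); hs=cv2.cvtColor(im,cv2.COLOR_RGB2HSV)
    m=(hs[...,1]>150)&(abs(hs[...,0].astype(int)-23)<10)&(Q[...,2]>.048)&(Q[...,2]<.12)&(abs(Q[...,1]-HY)<.06)&(abs(Q[...,0]-HX)<.05)
    m=cv2.erode(m.astype(np.uint8),np.ones((2,2)))>0
    q=Q[m]; c=np.median(q,0); q=q[np.abs(q-c).max(1)<.06]
    for _ in range(4):
        A=np.c_[q[:,0]-c[0],q[:,2]-c[2],np.ones(len(q))]; k=np.linalg.lstsq(A,q[:,1]-c[1],rcond=None)[0]; r=q[:,1]-c[1]-A@k
        q=q[abs(r)<max(2.5*r.std(),.001)]
    print(n,len(q),'tilt rad',round(np.pi/2+np.arctan(k[1]),3),'slope x',k[0].round(3),'y at z=.1',(c[1]+k[2]+k[1]*(.1-c[2])-k[0]*(c[0]-HX)).round(4),'at .05',(c[1]+k[2]+k[1]*(.05-c[2])-k[0]*(c[0]-HX)).round(4),'std',r.std().round(4))
    return im
E
python3 - <<'E'
from h import *
p=np.array(robot.read_position()); robot.servo_line(p-[0,.03,0],speed=.15); 
robot.servo_line([HX,.12,.24],speed=.3)
for n in('side','top'): flap(n)
R=down(0); print(robot.ik([HX,.12,.22],R))
robot.goto([HX,.12,.22],R); ps=pose(); im=flap('wrist',ps); cv2.imwrite('pics/w2.png',im[:,:,::-1]); print(ps[0],robot.read_t())
E
```

```text
side 267 tilt rad 1.559 slope x 0.004 y at z=.1 0.2397 at .05 0.2402 std 0.0023
top 94 tilt rad 1.544 slope x 0.004 y at z=.1 0.2462 at .05 0.2475 std 0.0009
[ 38.0503536    3.03361492 -25.34061657   0.         -61.62576851
 141.9496464 ]
wrist 1573 tilt rad 1.553 slope x -0.003 y at z=.1 0.2424 at .05 0.2432 std 0.0002
[0.4644854  0.12002806 0.21994143] 13.45
```

View pics/w2.png

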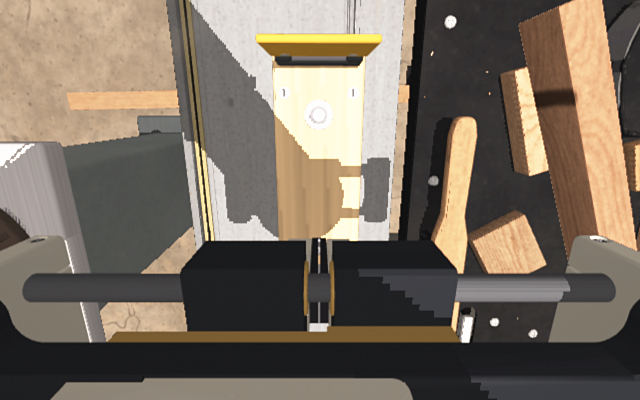

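The wrist fit puts the stop at 1.553 rad (89°), with its face at y≈0.243, so it is upright. Next I'll grasp the lever at its balance point. The gripper opens only partway so the fingers stay clear of the small lever.

Run:
```python
from h import *
hub=np.array([.503,-.2155]); eye=np.array([.3568,-.1915]); u=(eye-hub)/np.linalg.norm(eye-hub); ang=np.degrees(np.arctan2(u[1],u[0])); print(ang)
b=hub+.048*u; R=down(ang-90)
robot.servo_line([HX,.10,.25],speed=.25)
robot.goto([*b,.20],R); robot.move_gripper(.42)
ps=pose(); im,d=robot.grab_frame('wrist'); P=cloud('wrist',d,ps); hsv=cv2.cvtColor(im,cv2.COLOR_RGB2HSV)
q=P[(hsv[...,0]>60)&(hsv[...,0]<90)&(hsv[...,1]>100)]; q=q[(q[:,2]>.015)&(q[:,1]>-.25)]
e=q[q[:,0]<.385]; print('eye',len(e),cv2.minEnclosingCircle(e[:,:2].astype(np.float32)))
a=q[(q[:,0]>.385)&(q[:,0]<.43)]; print('arm',len(a),np.median(a,0), 'line off', np.median((a[:,:2]-hub)@np.array([-u[1],u[0]])))
f0=np.array(robot.read_force())
robot.servo_line([*b,.10],speed=.2); robot.servo_line([*b,.022],speed=.08); print((np.array(robot.read_force())-f0).round(2))
robot.move_gripper(0); print(robot.read_grip_width()*88,robot.read_finger_force(),np.array(robot.read_ft_torque()))
robot.servo_line([*b,.06],speed=.06); robot.dwell(.3)
print((np.array(robot.read_force())-f0).round(2),np.array(robot.read_ft_torque()),robot.read_grip_width()*88)
im,d=robot.grab_frame('side');np.savez('s3',im=im,d=d);Q=cloud('side',d);hs=cv2.cvtColor(im,cv2.COLOR_RGB2HSV)
q=Q[(hs[...,0]>60)&(hs[...,0]<90)&(hs[...,1]>100)]; q=q[q[:,1]>-.26]
s=(q[:,:2]-hub)@u
for lo,hi in((-.03,.03),(.07,.09),(.09,.13),(.13,.17)):
    k=q[(s>lo)&(s<hi)]; print(lo,len(k),np.percentile(k[:,2],[5,50,95]).round(4) if len(k) else '')
x,y=map(int,proj('side',[*b,.05])); cv2.imwrite('pics/s3.png',cv2.resize(im[y-55:y+45,x-70:x+70,::-1],None,fx=5,fy=5,interpolation=cv2.INTER_CUBIC)); print(robot.read_t())
```

```text
170.67754737090678
eye 709 ((0.36374422907829285, -0.19373074173927307), 0.021537594497203827)
arm 577 [ 0.40682528 -0.19815537  0.02530087] line off -0.0019003805860369758
[ 1.56 -1.08  0.15]
13.862672106626404 30.0006365776062 [ 1.39130601 -0.03709762 -0.04363268]
[ 0.94  0.79 -5.83] [ 0.03865886 -0.19153918  0.00910045] 13.330788928791504
-0.03 0 
0.07 11 [0.0538 0.06   0.0626]
0.09 35 [0.0522 0.0607 0.0629]
0.13 54 [0.0518 0.0619 0.0649]
21.5167
```

View pics/s3.png

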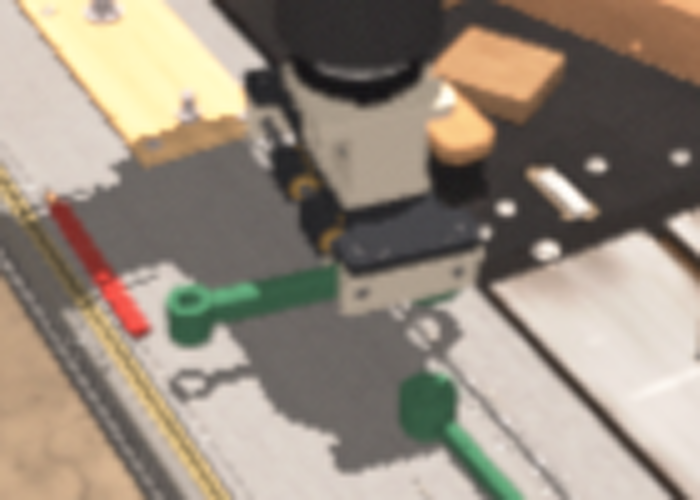

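The lever is lifted, with the 5.8 N load reading ≈0.6 kg. The eye end is at crop (190,310) and looks level. I'll carry it over the fixture, staying a bit high, and measure.

```bash
cat >> h.py <<'E'
def lever(n,ps=None,save=None):
    im,d=robot.grab_frame(n); P=cloud(n,d,ps); h=cv2.cvtColor(im,cv2.COLOR_RGB2HSV)
    m=(h[...,0]>60)&(h[...,0]<90)&(h[...,1]>80)&(P[...,2]>.06)&(P[...,2]<.3)&(abs(P[...,0]-HX)<.06)
    q=P[m&(P[...,1]>-.02)&(P[...,1]<.25)]
    print(n,len(q))
    for nm,lo,hi in(('eye',-.02,.056),('arm near eye',.057,.075),('arm',.075,.095),('arm2',.095,.12),('hub',.163,.25)):
        k=q[(q[:,1]>lo)&(q[:,1]<hi)]
        if len(k)<8: continue
        zt=np.percentile(k[:,2],95); t=k[k[:,2]>zt-.004]; c,r=cv2.minEnclosingCircle(t[:,:2].astype(np.float32))
        print(nm,len(k),'top',np.median(t[:,2]).round(4),'cen',np.round(c,4),'r',round(r,4),'medx',np.median(t[:,0]).round(4))
    if save: cv2.imwrite(f'pics/{save}.png',im[:,:,::-1])
    return im
E
python3 - <<'E'
from h import *
p=np.array(robot.read_position()); robot.servo_line([p[0],p[1],.20],speed=.15)
robot.goto([.4645,.1432,.20],down(180)); robot.servo_line([.4645,.1432,.13],speed=.1); robot.dwell(.3)
ps=pose();print(ps[0].round(4)); lever('wrist',ps,'w4'); lever('side',save='s4'); lever('top'); print(robot.read_force(),robot.read_ft_torque(),robot.read_t())
E
```

```text
[0.4647 0.1434 0.1305]
wrist 10210
eye 3658 top 0.1356 cen [0.4655 0.0423] r 0.0147 medx 0.4653
arm near eye 1393 top 0.1335 cen [0.4654 0.0661] r 0.011 medx 0.4653
arm 1360 top 0.1334 cen [0.4651 0.085 ] r 0.0119 medx 0.4653
arm2 1499 top 0.1334 cen [0.4652 0.1075] r 0.0139 medx 0.4653
hub 826 top 0.1404 cen [0.4654 0.1698] r 0.0122 medx 0.4652
side 50
eye 14 top 0.1342 cen [0.4621 0.0383] r 0.0127 medx 0.46
arm near eye 10 top 0.1308 cen [0.4635 0.0646] r 0.0076 medx 0.4614
arm2 8 top 0.1306 cen [0.4625 0.107 ] r 0.01 medx 0.4589
top 143
eye 37 top 0.1371 cen [0.4623 0.0429] r 0.0117 medx 0.4583
arm near eye 14 top 0.1372 cen [0.4618 0.0687] r 0.0056 medx 0.4605
arm 22 top 0.1335 cen [0.4654 0.0844] r 0.0094 medx 0.4646
arm2 24 top 0.1342 cen [0.4624 0.1059] r 0.0109 medx 0.4624
hub 44 top 0.1992 cen [0.4398 0.1837] r 0.016 medx 0.4377
[ 0.00540122 -0.1905789  -5.1269468 ] [ 0.07197012 -0.12975115  0.00107161] 25.2167
```

View pics/w4.png

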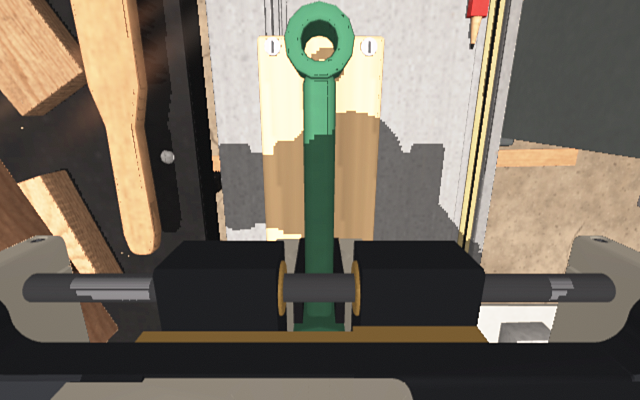

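The lever is level: the arm top is at 0.1334 along its whole length, and the eye centre is at (0.4655, 0.0423) against the pin at (0.4644, 0.0411). I'll make a 1 mm correction, lower it to 50 mm above the pin tops, verify and hand in.

Run:
```python
from h import *
robot.servo_line([.4634,.1421,.1065],speed=.05); robot.dwell(.5)
ps=pose();print(ps[0].round(4)); lever('wrist',ps); flap('top'); flap('side'); print(robot.read_force(),robot.read_grip_width()*88,abs(np.array(robot.read_qvel())).max(),robot.read_t())
im,d=robot.grab_frame('side'); x,y=map(int,proj('side',[.464,.14,.08])); cv2.imwrite('pics/s5.png',cv2.resize(im[y-50:y+50,x-60:x+60,::-1],None,fx=6,fy=6,interpolation=cv2.INTER_CUBIC))
```

```text
[0.4634 0.1421 0.1066]
wrist 10217
eye 3757 top 0.1118 cen [0.4644 0.0416] r 0.0153 medx 0.4641
arm near eye 1386 top 0.1096 cen [0.464  0.0662] r 0.011 medx 0.464
arm 1351 top 0.1096 cen [0.4642 0.085 ] r 0.0116 medx 0.464
arm2 1486 top 0.1096 cen [0.464  0.1076] r 0.0139 medx 0.464
hub 770 top 0.1162 cen [0.4642 0.169 ] r 0.0122 medx 0.464
top 89 tilt rad 1.541 slope x 0.0 y at z=.1 0.246 at .05 0.2475 std 0.0008
side 48 tilt rad 1.536 slope x 0.065 y at z=.1 0.2401 at .05 0.2418 std 0.0022
[-0.98646319  0.27568177 -4.40824561] 13.850275948298933 0.0746405123752874 26.4917
```

View pics/s5.png

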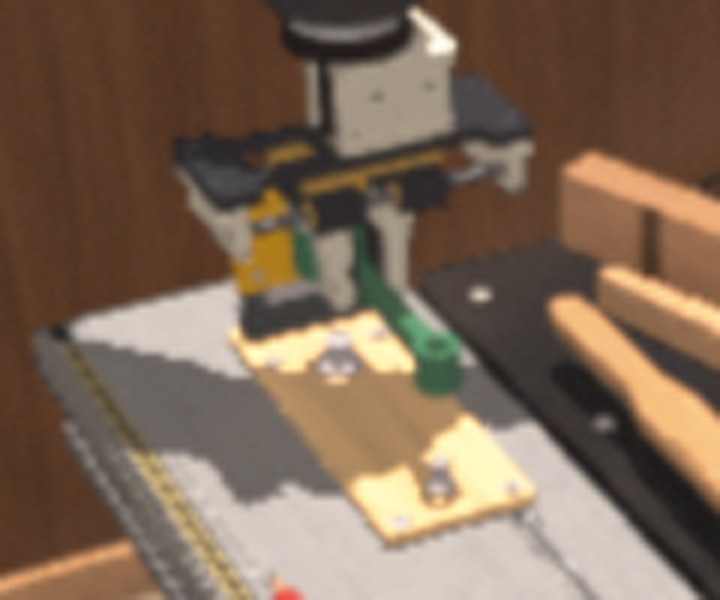

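The crop shows the lever held clear, with its eye at (438,360) directly above the thin pin at (438,480), and the stop still upright behind it.

```bash
python3 -c "
from rig import robot
print(robot.job_done())"
```

```text
the job is handed in; nothing more can be done
None
```

I handed in the job with the stop upright (about 89°) and the larger lever held level by its balance point, about 50 mm above the pin tops: the eye measured within about 1 mm of the thin pin's centre, and the hub, mostly hidden by the gripper, is placed over the thick pin by the lever's known 150 mm length.

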